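# Pull-test two spring clips and file their cards

## Task

Each of the two spring clips on the yellow gauge carriages holds a white card by its blade: pull each card straight up out of its clip by its blue grip, without pushing or lifting the clip or its carriage by hand. A firm clip drags its yellow carriage up from the red into the green part of the scale beside it before it lets the card go; a weak one lets go with the carriage still in the red. Stand the card of every firm clip in the green bin and the card of every weak clip in the red bin, blue grip up (either, both or neither may be weak).

Things in the scene. Friction and masses are not known exactly. Their poses are not given: they have to be found in the camera images.
- card_a: White test card with a blue grip, upright in clip a, 40 to 65 g. Origin: middle of its lower edge; z up the card, y along its width, x through its thickness. Blade 5 thick, 50 wide, z 0 to 77; grip 14 thick, 50 wide, z 76 to 110. The lower 28 of the blade is in the clip. Grasp the grip across its thickness, at about z 95.
- card_b: The same sort of card, in clip b.
- clip_a: Clip a: two dark jaws, 44 wide, on a yellow bar (20 by 102, 16 tall) that rides up two posts (tops 102 above bench) of a grey stand; red/green scale. Origin: bar's underside centre, 30 above bench when down; z up, y along bar and card. Card foot at z 16, jaws z 16 to 44. Rises 20 at about 8 N and stays where left: risen over 10 (origin over 40 above bench, in the green) = firm, less = weak.
- clip_b: Clip b on its own carriage and stand, built and judged the same. Each clip's hold on its card differs from start to start, about 2 to 16 N.
- bin_red: Red open bin for cards of weak clips, fixed: outside 50 (x) by 160 (y), 55 tall, walls and floor about 4 thick. Origin: centre of its underside; y along its length. Two cards fit side by side (centred at y +38 and -38), each with its width along the bin's y; a card let go leans on a long wall.
- bin_green: Green bin for cards of firm clips, the same size and axes. The two bins may change places.

How it is judged:
By the outcome, as a careful person would: the job done as asked, in the order asked, and still so for the second after the job is handed in, with the robot touching nothing.
It also fails if it takes over 54 s, if anything falls off the work surface, if the arm or the gripper's body presses on something with over 40 N, if the wrist force passes 120 N, or if a joint passes its speed limit or range.

## Robot

A 6-joint arm with a two-finger parallel gripper is mounted at the origin on the work surface. World frame = base frame: x ahead of the robot, y to its left, z up, the work surface at z = 0. Lengths are in mm, angles in rad, forces in N, time in s.
With the tool pointing down it reaches from about 350 to 975 mm from the base axis. Payload 17.4 kg.
Tool frame: the origin (TCP) lies at the very end of the fingers, on their centre line; the grasp point (between the pads) lies 19 mm behind it; z points along the fingers, y is the line along which they close (so a half turn about z gives the same grasp; the last joint's range is limited). The gripper opens to 85 mm and grips with 20 to 120 N. Pads are 22 mm wide; open, the fingers measure 114 mm over their backs; the gripper's body (76 mm by 85 mm) begins 54 mm behind the grasp point. The pads swing forward as they close: fully open they stand 13 mm farther back than shut.
Start: joints at [-1.269, 0.116, 1.442, -0, 1.584, -0.038], TCP at [224.967, -636.413, 231.303] pointing down, gripper open.
Joint ranges: [-2.83, 2.83], [-0.83, 2.19], [0.07, 2.5], [-1.14, 4.28], [0.01, 3], [-2.97, 2.97]. Speed limits (rad/s): [1.89, 1.89, 2.22, 3.14, 3.14, 3.14].

## Interface

Orientations are given as [roll, pitch, yaw] about the fixed x, y, z axes, in that order (R = Rz(yaw) Ry(pitch) Rx(roll)).
In Python, from rig import arm, grip, get_image, camera_model, telemetry gives the robot as it stands. Calls block until the motion is done:
- arm.move_pose(position, orientation): joint-space move of the TCP to a pose.
- arm.move_linear(position, orientation=None, max_speed=150): straight line of the TCP; orientation=None keeps the orientation; max_speed is the mean speed in mm/s.
- arm.move_j(angles): joint-space move.
- grip(opening, grip_force=None): opening from 0.0 (shut) to 1.0 (fully open); grip_force is the grip in N (None keeps the last); returns when the fingers have stopped.
- arm.wait(seconds).
- arm.ik(position, orientation): joint angles nearest the present ones, or None.
- get_image(name): name is "side" or "top"; returns the picture (480x640x3 uint8, red, green, blue); there is no depth.
- camera_model(name): a dict with "fovy" (degrees; the focal length in pixels is half the picture's height over the tangent of half this angle, whatever the lens; pixels are square), "cx", "cy" (the principal point, pixels), "k1" (the pictures are not rectified: a ray, as slopes to the right and down, at radius r is drawn at 1 + k1 r^2 times it, then the intrinsics apply), "world_from_camera" (4x4, takes a point from camera to world coordinates). Camera axes: x right, y up, looking along -z (the intrinsics and any distortion apply to the point x, -y, -z); pixel columns grow to the right and rows downward; lengths in mm; the calibration is good to about 2 mm. A picture is of the moment at which its call begins. camera_model takes no time and is no camera call.
A pose or a line that the arm cannot do raises arm.PlanningError and nothing moves.
- arm.close_job(): hands the job in; it is judged then, once.
Readings, each from a call of its own:
- telemetry.current_time_s(): time.
- telemetry.current_joint_pos(): joint angles.
- telemetry.current_joint_velocities(): joint speeds.
- telemetry.current_joint_torque(): joint torques, N m.
- telemetry.current_ee_pos(): TCP position.
- telemetry.current_orientation(): TCP orientation.
- telemetry.current_ft_force(): force on the tool from outside, world axes, zero at the start.
- telemetry.current_moment(): the same for the moment, N m.
- telemetry.current_finger_gap(): opening from 0.0 (shut) to 1.0 (fully open).
- telemetry.current_finger_force(): force on a finger pad.
Only numpy, scipy, OpenCV 4.12 (cv2) and the standard library are available. Lean on these libraries where they do the work, as an engineer would, in place of code of your own. Each camera call takes 0.05 s, during which the arm holds its last target. There are 200 camera calls.

## Working session

There is one attempt and no reset: what is moved stays moved. The work goes in short steps, each a Python script; the robot and the scene stay as the last script left them, time stands still between calls to the robot, and variables do not carry over. Pictures are saved under pics/ and viewed, at most 10 in all, crops included, and the job is handed in when it is done.

```bash
mkdir -p pics; cat > h.py <<'E'
import numpy as np, cv2
from rig import arm, grip, get_image, camera_model, telemetry
def cam(n):
    m=camera_model(n); f=240/np.tan(np.radians(m["fovy"])/2)
    K=np.array([[f,0,m["cx"]],[0,f,m["cy"]],[0,0,1.]]); D=np.array([m["k1"],0,0,0.])
    return K,D,np.array(m["world_from_camera"])
def onz(n,uv,z):
    K,D,T=cam(n); p=cv2.undistortPoints(np.array([[uv]],float),K,D)[0,0]
    d=T[:3,:3]@np.array([p[0],-p[1],-1]); o=T[:3,3]
    return o+d*(z-o[2])/d[2]
def proj(n,P):
    K,D,T=cam(n); c=np.linalg.inv(T)@np.r_[P,1]; c=np.array([c[0],-c[1],-c[2]])
    return cv2.projectPoints(c.reshape(1,1,3),np.zeros(3),np.zeros(3),K,D)[0].ravel()
def shot(n,name,crop=None,s=1):
    im=get_image(n)[:,:,::-1]
    if crop: x0,x1,y0,y1=crop; im=im[y0:y1,x0:x1]
    cv2.imwrite("pics/"+name+".png",cv2.resize(im,None,fx=s,fy=s,interpolation=cv2.INTER_CUBIC))
E
python3 - <<'E'
from h import *
shot("top","t0",s=1.25);shot("side","s0",s=1.25)
for n in("top","side"): print(n,camera_model(n))
print(telemetry.current_orientation(),telemetry.current_time_s())
E
```

```text
top {'fovy': 56.20744475375869, 'cx': 313.439236461334, 'cy': 245.34279829939257, 'k1': -0.013267973589257237, 'world_from_camera': array([[-2.28164567e-03,  9.84840522e-01, -1.73447224e-01,
         4.00995367e+02],
       [-9.99992418e-01, -2.79439873e-03, -2.71211450e-03,
         9.16321709e+00],
       [-3.15568096e-03,  1.73439720e-01,  9.84839431e-01,
         8.34055664e+02],
       [ 0.00000000e+00,  0.00000000e+00,  0.00000000e+00,
         1.00000000e+00]])}
side {'fovy': 51.814863119426754, 'cx': 314.2398476995829, 'cy': 232.7240582838224, 'k1': -0.13712526090446278, 'world_from_camera': array([[-9.51709132e-01,  1.85829093e-01, -2.44371184e-01,
         3.01111040e+02],
       [-3.06781678e-01, -6.05757055e-01,  7.34127640e-01,
         7.09337781e+02],
       [-1.16072959e-02,  7.73644581e-01,  6.33513482e-01,
         6.75314946e+02],
       [ 0.00000000e+00,  0.00000000e+00,  0.00000000e+00,
         1.00000000e+00]])}
[-3.14059757e+00 -2.74154946e-05  3.39805568e-01] 0.1
```

View pics/t0.png

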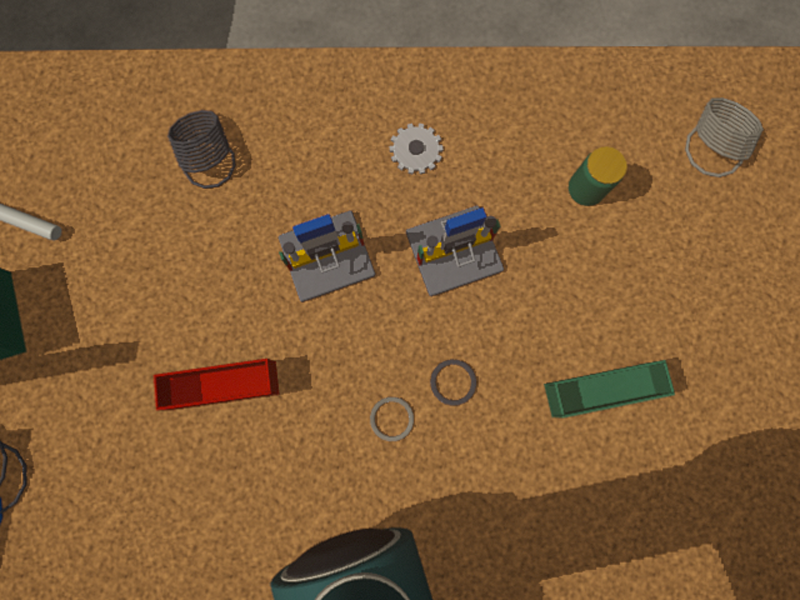

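View pics/s0.png

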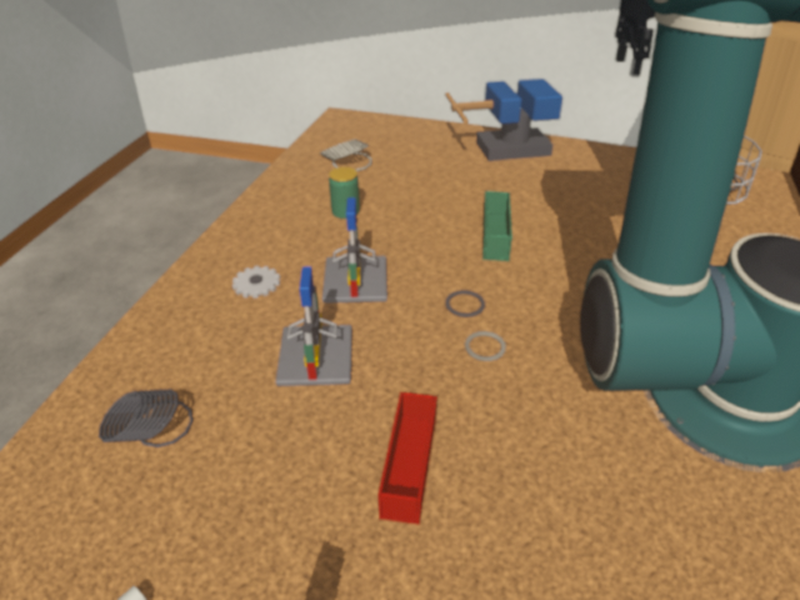

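```bash
python3 - <<'E'
from h import *
im=get_image("top")[:,:,::-1]
r=lambda x0,x1,y0,y1,s:cv2.resize(im[y0:y1,x0:x1],None,fx=s,fy=s,interpolation=cv2.INTER_CUBIC)
c=np.zeros((600,800,3),np.uint8)
a=r(215,415,160,245,4);c[:340]=a           # clips x=215+u/4,y=160+v/4
c[340:560,:400]=r(120,240,278,344,10/3)[:220,:400]  # red
c[340:560,400:]=r(430,550,278,344,10/3)[:220,:400]  # green
cv2.imwrite("pics/c0.png",c)
E
```

```text
(no output)
```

View pics/c0.png

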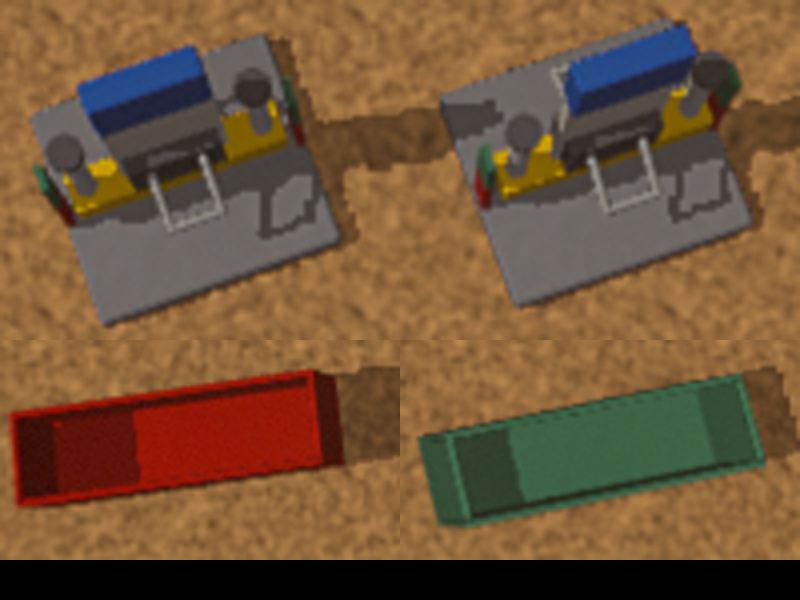

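```bash
cat > loc.py <<'E'
from h import *
def rect(pts,f,z):
    P=np.array([onz("top",f(p),z) for p in pts]); c=P.mean(0)
    l=(P[1]-P[0]+P[2]-P[3])/2; w=(P[3]-P[0]+P[2]-P[1])/2
    return c,np.arctan2(-l[1],-l[0])-0, np.linalg.norm(l),np.linalg.norm(w)
f1=lambda p:(215+p[0]/4,160+p[1]/4)
fr=lambda p:(120+p[0]*.3,278+(p[1]-340)*.3)
fg=lambda p:(430+(p[0]-400)*.3,278+(p[1]-340)*.3)
O={"L":rect([(80,90),(196,47),(208,70),(92,112)],f1,156),
"R":rect([(568,68),(686,28),(696,52),(578,92)],f1,156),
"red":rect([(10,413),(310,370),(321,467),(18,505)],fr,55),
"green":rect([(445,435),(742,375),(765,467),(468,523)],fg,55)}
E
python3 - <<'E'
from loc import *
for k,v in O.items():
    c,a,l,w=v; print(k,c.round(1),"len dir from +y deg",np.degrees(a)-90,l,w, "side px",proj("side",c).round(0))
E
```

```text
L [625.2 109.  156. ] len dir from +y deg 20.859791357258217 48.4758426035481 10.483617815695125 side px [246. 220.]
R [632.7 -83.1 156. ] len dir from +y deg 19.197239039881808 49.67136230295952 10.55254909336501 side px [281. 163.]
red [430.1 259.6  55. ] len dir from +y deg 7.549419424995662 156.69075124990576 49.02485574511074 side px [329. 352.]
green [ 423.  -294.7   55. ] len dir from +y deg 10.564299723605714 158.27318059607987 46.80539831400383 side px [399. 169.]
```

```bash
cat > mv.py <<'E'
from loc import *
T=telemetry
def best(p,yaws):
    q0=np.array(T.current_joint_pos()); b=None
    for y in yaws:
        q=arm.ik(p,[np.pi,0,y])
        if q is not None and (b is None or abs(np.array(q)-q0).max()<b[0]): b=(abs(np.array(q)-q0).max(),y)
    return b
def pick(k,th):
    c=O[k][0]; p=[c[0],c[1],240]
    d,y=best(p,[th+np.pi/2,th-np.pi/2]); o=[np.pi,0,y]; print("dq",d,"yaw",y)
    arm.move_pose(p,o); grip(0.6,20)
    f0=np.array(T.current_ft_force())
    arm.move_linear([c[0],c[1],122],max_speed=120)
    print("down",(np.array(T.current_ft_force())-f0).round(1))
    grip(0.0,20)
    print("closed",(np.array(T.current_ft_force())-f0).round(1),np.array(T.current_moment()).round(2),T.current_finger_gap(),T.current_finger_force(),T.current_time_s())
E
python3 - <<'E'
from mv import *
print(best([425,260,200],[.13+np.pi/2,.13-np.pi/2]))
pick("R",np.radians(19))
shot("side","s1",(200,400,80,230),4)
E
```

```text
(np.float64(1.766630796750583), 1.7007963267948965)
dq 1.0982159817505357 yaw 1.9024088846738192
down [-0.9 -0.3  0.3]
closed [ 5.1  1.2 -0.1] [ 0.32 -1.21  0.08] 0.15889974287612446 19.46732997894287 4.575
```

View pics/s1.png

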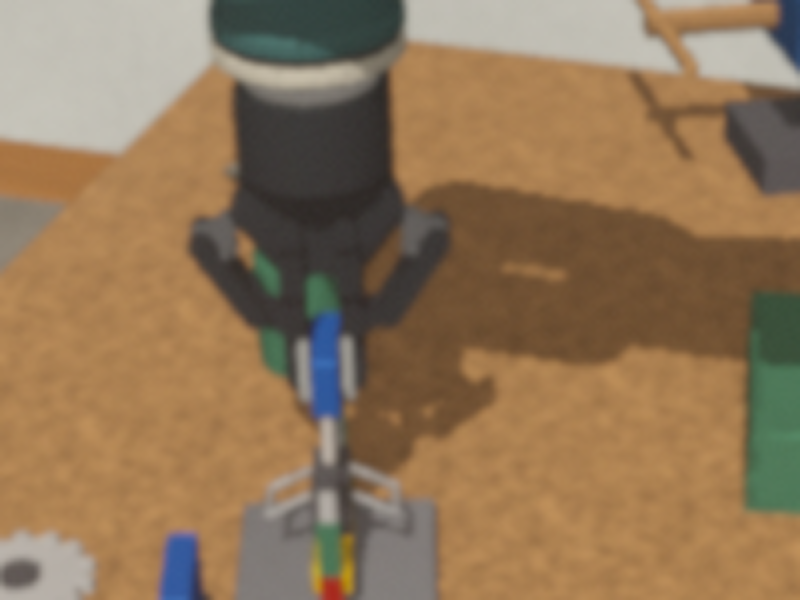

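The grip sits centred between the pads. There is a small sideways load (6 N), so I'll relieve it, then tighten and pull slowly.

```bash
cat >> mv.py <<'E'
def relax(th):
    p=np.array(T.current_ee_pos()); u=np.array([np.cos(th),np.sin(th),0])
    for i in range(3):
        F=np.array(T.current_ft_force())@u
        if abs(F)<2: break
        p=p+u*np.clip(F*.15,-1,1); arm.move_linear(p,max_speed=20)
    print("relaxed",np.array(T.current_ft_force()).round(1),p.round(1)); return p
def pull(p,F=70):
    grip(0.0,F); p=p.copy(); z0=p[2]; out=[]
    for s in (3,6,10,14,18,22,26,32,38,44,50,56):
        p[2]=z0+s; arm.move_linear(p,max_speed=30); out.append((s,round(T.current_ft_force()[2],1)))
    print(out,T.current_finger_gap(),T.current_time_s())
    p[2]=230; arm.move_linear(p,max_speed=150)
    print("end",T.current_ft_force()[2],T.current_time_s())
E
python3 - <<'E'
from mv import *
p=relax(np.radians(19)); pull(p)
im=get_image("side"); 
cv2.imwrite("pics/s2.png",cv2.resize(im[130:310,200:400,::-1],None,fx=3.3,fy=3.3,interpolation=cv2.INTER_CUBIC))
E
```

```text
relaxed [-0.1  0.5 -0.2] [634.3 -82.6 122.6]
[(3, np.float64(-2.8)), (6, np.float64(-3.7)), (10, np.float64(-2.1)), (14, np.float64(-1.2)), (18, np.float64(-1.5)), (22, np.float64(-3.5)), (26, np.float64(-5.5)), (32, np.float64(-3.9)), (38, np.float64(-2.8)), (44, np.float64(-2.3)), (50, np.float64(0.1)), (56, np.float64(-0.5))] 0.15144814438926416 8.7583
end -2.194653927029888 9.25
```

View pics/s2.png

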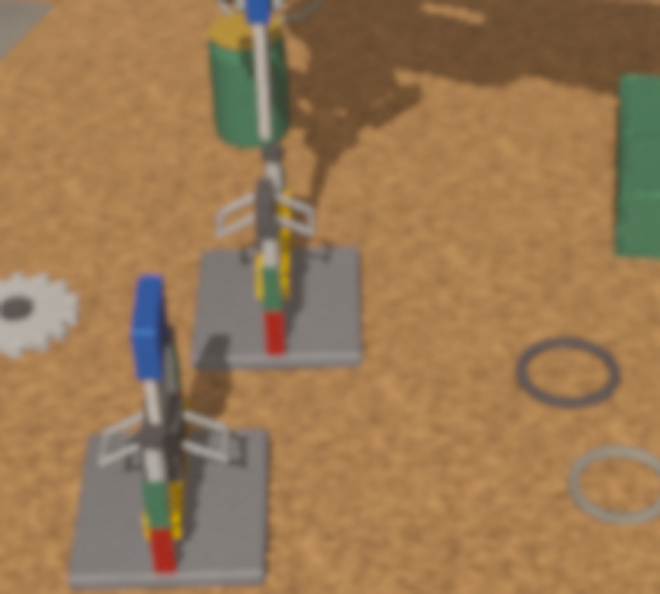

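```bash
cat >> mv.py <<'E'
def barpx(k,th,n="side",c=None):
    c=np.array(O[k][0]) if c is None else c
    y=np.array([-np.sin(th),np.cos(th),0]);x=np.array([np.cos(th),np.sin(th),0])
    for r in (0,10,20):
        print(k,r,[((proj(n,np.r_[c[:2],0]+51*y+s*x+[0,0,z+r])-[200,130])*3.3).round(0) for s,z in((-10,30),(10,30),(-10,46),(10,46))],"jawtop",((proj(n,np.r_[c[:2],74+r]+22*y)-[200,130])*3.3).round(0))
E
python3 - <<'E'
from mv import *
barpx("R",np.radians(19),c=np.array([634.3,-82.6,0]));barpx("L",np.radians(20))
im=get_image("side")[:,:,::-1]
a=cv2.resize(im[165:250,255:315],(420,595),interpolation=cv2.INTER_CUBIC)
b=cv2.resize(im[225:310,220:274],(378,595),interpolation=cv2.INTER_CUBIC)
cv2.imwrite("pics/s3.png",np.hstack([a,b]))
E
```

```text
R 0 [array([289., 323.]), array([258., 323.]), array([288., 303.]), array([256., 304.])] jawtop [271. 240.]
R 10 [array([288., 310.]), array([257., 311.]), array([287., 290.]), array([255., 291.])] jawtop [270. 227.]
R 20 [array([288., 298.]), array([256., 298.]), array([286., 277.]), array([254., 278.])] jawtop [269. 214.]
L 0 [array([185., 535.]), array([149., 536.]), array([183., 514.]), array([146., 516.])] jawtop [163. 441.]
L 10 [array([184., 522.]), array([147., 523.]), array([181., 501.]), array([144., 502.])] jawtop [161. 427.]
L 20 [array([182., 509.]), array([145., 510.]), array([179., 488.]), array([142., 489.])] jawtop [159. 413.]
```

View pics/s3.png

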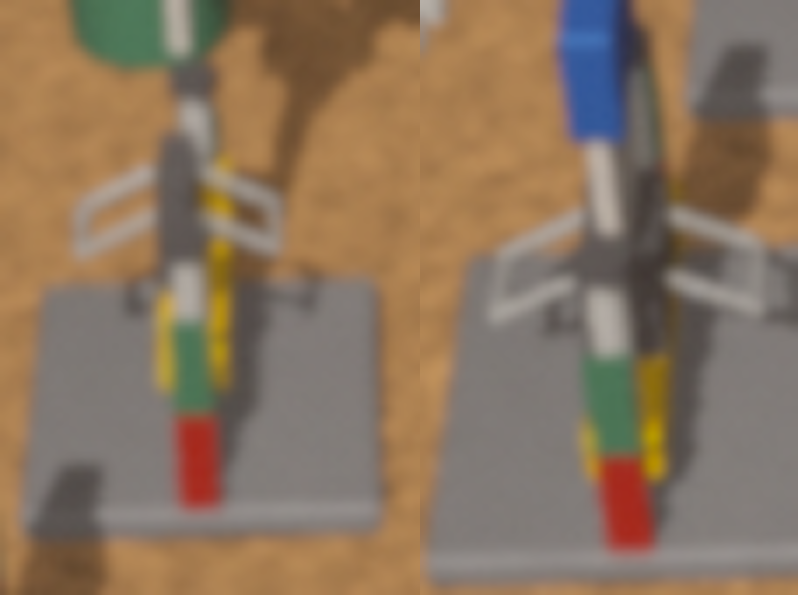

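R's bar underside is at row 390 of the crop, which is full rise (20 mm), so this clip is firm. L's bar is still down. The R card goes in the green bin.

```bash
cat >> mv.py <<'E'
def place(k,slot):
    c,a,_,_=O[k]; th=a-np.pi/2
    q=c[:2]+slot*np.array([-np.sin(th),np.cos(th)])
    d,y=best([*q,225],[th+np.pi/2,th-np.pi/2]); print("dq",d,y,q)
    arm.move_pose([*q,225],[np.pi,0,y])
    arm.move_linear([*q,100],max_speed=150)
    f0=T.current_ft_force()[2]
    for z in (92,88,86,84,83,82,81):
        arm.move_linear([*q,z],max_speed=40)
        df=T.current_ft_force()[2]-f0
        if df>3: break
    print("foot",z,df); grip(0.45); arm.wait(.3)
    arm.move_linear([*q,130],max_speed=80)
    arm.move_linear([*q,240],max_speed=200); print(T.current_time_s(),T.current_finger_gap())
E
python3 - <<'E'
from mv import *
place("green",-38)
pick("L",np.radians(20)); p=relax(np.radians(20)); 
shot("top","t2",s=1.25)
E
```

```text
dq 0.5351817229878191 1.7551781401393431 [ 429.92715121 -332.00899526]
foot 81 -0.7473442221205897
15.5417 0.44740210125581664
dq 0.8369998318078051 yaw 1.9198621771937625
down [-1.3  0.4 -2.1]
closed [ 6.2  1.4 -2.2] [ 0.56 -1.47 -0.03] 0.16386538350131452 19.440046548843384 19.1333
relaxed [ 0.4 -0.1  0.5] [627.6 109.9 122.7]
```

View pics/t2.png

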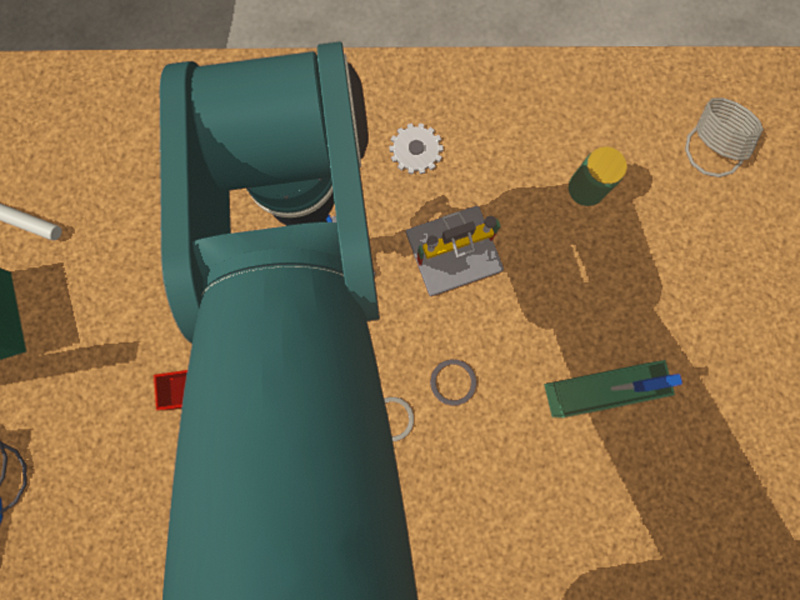

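```bash
python3 - <<'E'
from mv import *
th=O["green"][1]-np.pi/2; y=np.array([-np.sin(th),np.cos(th),0])
for n,x0,y0 in(("top",420,270),("side",360,90)):
  for s in(-25,25):
    for z in (4,80,114): print(n,s,z,((proj(n,np.array([429.9,-332,z])+s*y)-[x0,y0])*(4,4)).round(0))
a=get_image("top")[270:350,420:560,::-1]; b=get_image("side")[90:230,360:420,::-1]
A=cv2.resize(a,None,fx=4,fy=4,interpolation=cv2.INTER_CUBIC);B=cv2.resize(b,None,fx=4,fy=4,interpolation=cv2.INTER_CUBIC)
c=np.zeros((560,800,3),np.uint8);c[:320,:560]=A;c[:,560:]=B;cv2.imwrite("pics/c3.png",c)
E
```

```text
top -25 4 [377. 141.]
top -25 80 [456. 133.]
top -25 114 [497. 129.]
top 25 4 [271. 162.]
top 25 80 [340. 156.]
top 25 114 [376. 153.]
side -25 4 [146. 332.]
side -25 80 [157. 226.]
side -25 114 [162. 176.]
side 25 4 [147. 375.]
side 25 80 [158. 268.]
side 25 114 [163. 217.]
```

View pics/c3.png

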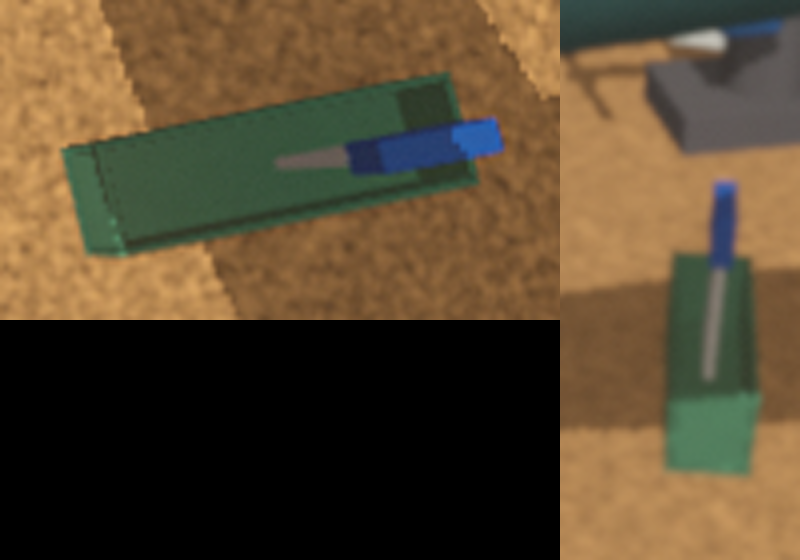

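The card stands upright in the green bin: its grip spans columns 350–500, as predicted. Next, pull card L.

```bash
python3 - <<'E'
from mv import *
p=np.array(T.current_ee_pos()); pull(p); barpx("L",np.radians(20),c=np.array([627.6,109.9,0]))
im=get_image("side")[:,:,::-1]
a=cv2.resize(im[165:250,255:315],(420,595),interpolation=cv2.INTER_CUBIC)
b=cv2.resize(im[225:310,220:274],(378,595),interpolation=cv2.INTER_CUBIC)
cv2.imwrite("pics/s4.png",np.hstack([a,b]))
E
```

```text
[(3, np.float64(-2.9)), (6, np.float64(-4.7)), (10, np.float64(-2.0)), (14, np.float64(-0.8)), (18, np.float64(-1.0)), (22, np.float64(-2.0)), (26, np.float64(-2.8)), (32, np.float64(-1.4)), (38, np.float64(-0.9)), (44, np.float64(-1.9)), (50, np.float64(-1.0)), (56, np.float64(-0.8))] 0.15333363179719472 23.675
end -0.624791929595847 24.1667
L 0 [array([181., 535.]), array([144., 536.]), array([178., 515.]), array([141., 516.])] jawtop [158. 441.]
L 10 [array([179., 522.]), array([142., 523.]), array([176., 501.]), array([139., 503.])] jawtop [156. 427.]
L 20 [array([177., 509.]), array([141., 510.]), array([175., 488.]), array([137., 489.])] jawtop [154. 413.]
```

View pics/s4.png

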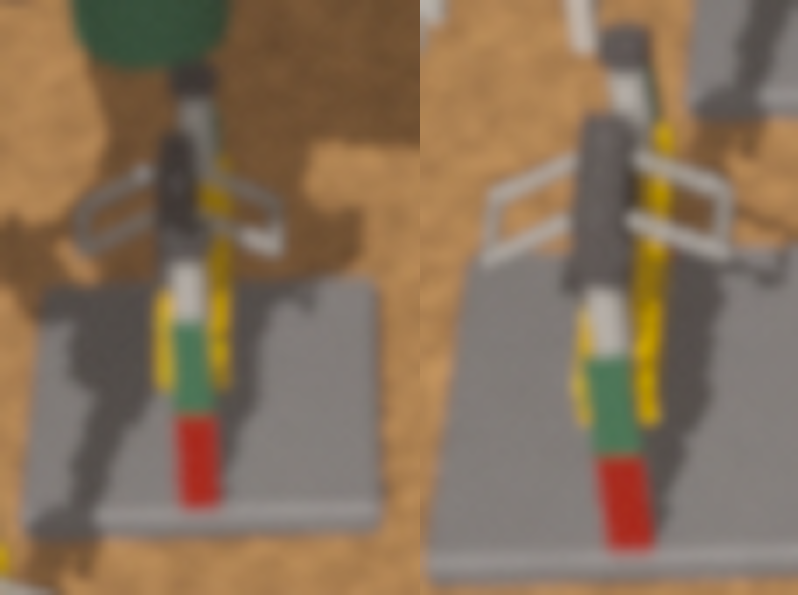

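L's carriage has risen too: its underside went from row 477 to row 425, about 19 mm, so it's firm. This card goes in the other green slot.

```bash
python3 - <<'E'
from mv import *
place("green",38)
th=O["green"][1]-np.pi/2; y=np.array([-np.sin(th),np.cos(th),0])
arm.move_pose([560,-100,300],[np.pi,0,th+np.pi/2]); arm.wait(.5); print(T.current_time_s())
a=get_image("top")[270:350,420:560,::-1]; b=get_image("side")[90:230,360:420,::-1]
A=cv2.resize(a,None,fx=4,fy=4,interpolation=cv2.INTER_CUBIC);B=cv2.resize(b,None,fx=4,fy=4,interpolation=cv2.INTER_CUBIC)
c=np.zeros((560,800,3),np.uint8);c[:320,:560]=A;c[:,560:]=B;cv2.imwrite("pics/c5.png",c)
E
```

```text
dq 0.7392942772237903 1.7551781401393431 [ 415.99339783 -257.29721228]
foot 81 0.8064655167888168
30.75 0.4474477409962343
32.1417
```

View pics/c5.png

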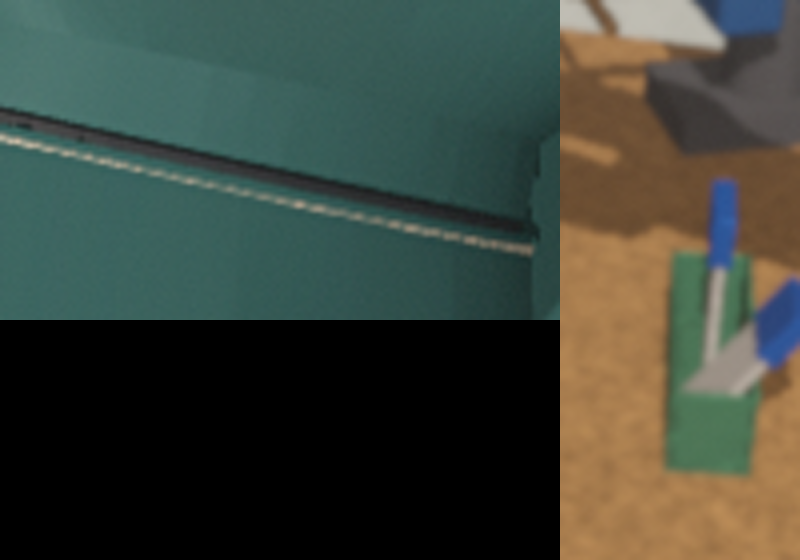

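Both cards are in the green bin with their grips up. One stands free and the other leans on the long wall, as expected. I'm handing the job in.

```bash
python3 -c "
from h import *
print(arm.close_job())"
```

```text
the job is handed in; nothing more can be done
None
```

Both clips proved firm: each carriage rose about 20 mm into the green, so both cards are in the green bin, grips up, and the job was handed in at about 32 s.

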